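Take the pile on the entry shelf apart and put each thing in its place

ROBOT

A 6-joint arm with a two-finger parallel gripper is mounted at the origin on the work surface. World frame = base frame: x ahead of the robot, y to its left, z up, the work surface at z = 0. Lengths are in mm, angles in rad, forces in N, time in s.
With the tool pointing down it reaches from about 300 to 775 mm from the base axis. Payload 14.6 kg.
Tool frame: the origin (TCP) lies at the very end of the fingers, on their centre line; the grasp point (between the pads) lies 19 mm behind it (grip_point_offset is the distance from the TCP to the grasp point, in mm); z points along the fingers, y is the line along which they close (so a half turn about z gives the same grasp; the last joint's range is limited). The gripper opens to 94 mm and grips with 3 to 60 N. Pads are 16 mm wide; open, the fingers measure 119 mm over their backs; the gripper's body (75 mm by 177 mm) begins 78 mm behind the grasp point.
Start: joints at [1.216, 0.3, 1.521, -0, 1.321, -0.067], TCP at [156.111, 527.369, 205.446] pointing down, gripper open.
Joint ranges: [-3.03, 3.03], [-0.79, 2.21], [0.23, 2.52], [-1.04, 4.18], [0, 3.07], [-2.55, 2.55]. Speed limits (rad/s): [2.22, 2.22, 2.57, 3.14, 3.14, 3.14].

INTERFACE

Orientations are given as [roll, pitch, yaw] about the fixed x, y, z axes, in that order (R = Rz(yaw) Ry(pitch) Rx(roll)).
In Python, from cell import read_state, camera, camera_info, sign_off, grip_point_offset gives the robot as it stands.
- The arm moves only by the shell command python3 -m handwheel 'ROWS' [FORCE]. ROWS is text: rows parted by semicolons, each of 5 numbers parted by spaces: the shift along the world's x, y, z in units of 40 mm (1.0 is 40 mm), then the turn about the world's z in units of 5 degrees (1.0 is 5 degrees), then the closure, from 0 (fully open) to 1 (shut). In form: dx dy dz yaw gripper; .... A call has 1 to 12 rows; each row shifts and turns the commanded pose from where the row before left it; what a row does not reach is not made up. A row lasts 1/12 s, in which the tool goes at most 41.7 mm and 7.16 degrees, less where a joint would pass 70% of its speed; a pose out of reach is approached as far as the arm can. A call is refused whole if a number of a shift passes 1 or a number of a turn 1, either way. A call with a gripper value outside its range is refused whole. The fingers move at their own pace and stop on an object; FORCE is the grip in N (left out, the last holds). Time passes only in rows, so rows that do not move let the fingers close. It gives the time, the measured TCP pose, the force, the opening and the grip force at its end, in the units of the state.
- read_state(): the state, without advancing time (a new reading comes with each control period).
- camera(name): name is "scene" or "side" or "wrist"; returns (picture, depth): 420x560x3 uint8, red, green, blue; 420x560 float32, mm along the optical axis (not along the pixel's ray), 0 where there is no reading.
- camera_info(name): a dict with "intrinsics" (3x3 intrinsics, pixels), "world_from_camera" (4x4, takes a point from camera to world coordinates). Camera axes: x right, y down, z forward; pixel columns grow to the right and rows downward; lengths in mm; the calibration is good to about 2 mm. The wrist camera is an equidistant fisheye: a pixel r from the principal point sees the ray r / f radians off the axis. A picture is of the moment at which its call begins: read the wrist's pose just before it. camera_info takes no time and is no camera call; for the wrist camera it gives the pose at the moment of the call.
- sign_off(): hands the job in; it is judged then, once.
The state is a dict: "clock": time; "joints": joint angles; "qd": joint speeds; "effort": joint torques, N m; "eef_pos": TCP position; "eef_rot": TCP orientation; "wrist_force": force on the tool from outside, world axes, zero at the start; "moment": the same for the moment, N m; "finger_gap": finger opening in mm; "finger_force": force on a finger pad.
Only numpy, scipy, OpenCV 4.12 (cv2) and the standard library are available. Lean on these libraries where they do the work, as an engineer would, in place of code of your own. Each camera call takes 0.05 s, during which the arm holds its last target. There are 200 camera calls.

TASK

Everything from the entry shelf has been piled up for wiping: take the pile apart from the top down, one thing at a time, finishing with each before moving the next, and centre each on its own place: the garage key on the blue saucer, the twist-cap container upright on the cork coaster, the remote button side up and lengthwise in the wooden rest, and last the empty grey tray lengthwise on the marble slab. Set things down gently rather than dropping them, let go of everything, and do not shift the glass dome.

Things in the scene. Friction and masses are not known exactly. Their poses are not given: they have to be found in the camera images.
- key: Garage key, 64 mm long along its x, lying flat on top of the container at the start. Yellow plastic head 30 mm long, 24 mm wide (y), 12 mm thick, spanning x = -32 to -2 mm; steel blade from x = -2 to 32 mm, 9 mm wide, 4 mm thick, its underside level with the head's. 30 g. Origin: middle of its length, on the underside; z up. It can be pinched across the head at about x = -12 mm.
- container: Closed round plastic container, white with an orange twist cap, 44 mm in diameter all the way up (fine cap ribs aside) and 40 mm high, cap from 26 to 40 mm. About 60 g. Stands on the remote at the start, towards the end away from its button. Origin: centre of the underside; z up.
- remote: Black plastic remote, a flat bar 110 mm long (x), 44 mm wide (y), 18 mm thick, with a red round press button on its top near the +x end. About 90 g. Lies in the tray at the start, lengthwise. Origin: centre of the underside; z up.
- tray: Slate-grey ceramic tray, 146 mm long (x), 64 mm wide (y). Floor 10 mm thick, surrounded by a rim 4 mm wide whose top is 14 mm above the underside. About 350 g. Bottom of the pile, standing on the steel shelf. It can be gripped across its 64 mm width at the middle. Origin: centre of the underside; z up.
- saucer: Square blue ceramic saucer, flat, 88 x 88 x 8 mm, fixed: place of the key (any direction). Origin: centre of the underside, its top is 8 mm above.
- coaster: Round cork coaster, 84 mm in diameter, 6 mm thick, fixed: place of the container. Origin: centre of the underside.
- rest: Brown wooden rest, 142 mm long (x), 76 mm wide (y), fixed: place of the remote, lengthwise, either way round. Its floor is 6 mm above its underside, with a darker lip 4 mm wide all round whose top is 9 mm above the underside; inside the lip 134 x 68 mm. Origin: centre of the underside.
- slab: Pale marble slab, 164 mm long (x), 86 mm wide (y), 8 mm thick, fixed: place of the tray, lengthwise, either way round. Origin: centre of the underside.
- dome: Glass dome over nothing: dark wooden foot 112 mm in diameter, 15 mm high, glass 96 mm in diameter, 169 mm high in all; loose, 0.7 kg. Stands beyond the places, away from the robot; must not be shifted. Origin: centre of the underside. (All unlisted things on the shelf are fixed and stand clear of pile and places; those near them are under 40 mm high.)
Mind the look-alikes: they are no part of the job. What is shaped like the remote but pink or turquoise is not meant.

How it is judged:
By the outcome, as a careful person would: the job done as asked, in the order asked, and still so for the second after the job is handed in, with the robot touching nothing.
It also fails if it takes over 112 s, if anything falls off the work surface, if the arm or the gripper's body presses on something with over 40 N, if the wrist force passes 120 N, or if a joint passes its speed limit or range.

## Working session

There is one attempt and no reset: what is moved stays moved. The work goes in short steps, Python scripts to look and compute and a shell command to move; the robot and the scene stay as the last step left them, time stands still between calls to the robot, and variables do not carry over. Pictures are saved under pics/ and viewed, at most 17 in all, crops included, and the job is handed in when it is done.

```bash
mkdir -p pics; ls
cat > h.py <<'E'
import numpy as np, cv2
from cell import *
def snap(n,f):
    i=camera_info(n); p,d=camera(n); cv2.imwrite('pics/'+f+'.png',p[...,::-1]); np.savez('pics/'+f+'.npz',p=p,d=d,K=i['intrinsics'],T=i['world_from_camera']); return p,d
def world(f,u,v,z=None):
    a=np.load('pics/'+f+'.npz'); K,T,d=a['K'],a['T'],a['d']
    ray=np.array([(u-K[0,2])/K[0,0],(v-K[1,2])/K[1,1],1.])
    if z is None:
        return (T@np.r_[ray*d[int(v),int(u)],1])[:3].round(1)
    r=T[:3,:3]@ray; o=T[:3,3]
    return (o+r*(z-o[2])/r[2]).round(1)
E
python3 - <<'E'
from h import *
s=read_state(); print(s['eef_pos'],s['eef_rot'],s['finger_gap'],grip_point_offset)
snap('scene','scene0'); snap('side','side0')
E
```

```text
pics
[156.02002873 527.12334505 204.86561929] [-3.14038393e+00 -7.89138448e-05  2.85380869e+00] 93.97279628073493 18.8
```

View pics/scene0.png

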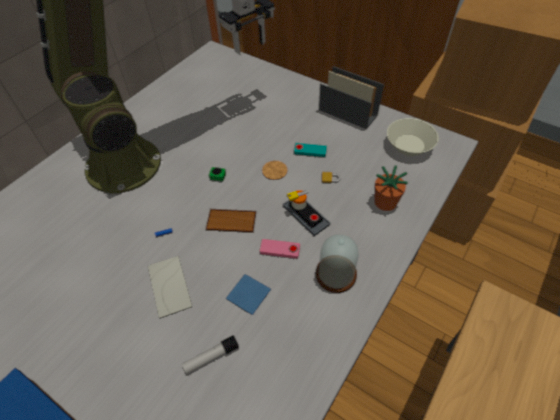

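View pics/side0.png

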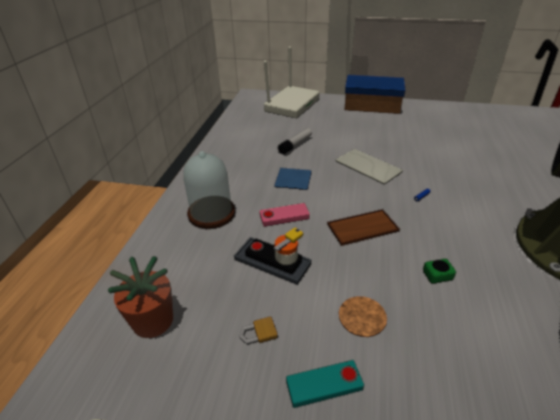

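The scene view shows the pile at about (305,210), the cork coaster at (275,170), the rest at (231,220), the saucer at (248,293), the slab at (170,286) and the dome at (338,265). The look-alikes are the pink bar at (280,248), the turquoise bar at (310,150) and a padlock at (327,177). The black remote in the grey tray at (305,212) with the key on top is the one meant. I'll confirm it in a crop.

Run:
```python
from h import *
p=cv2.imread('pics/scene0.png'); q=cv2.imread('pics/side0.png')
a=cv2.resize(p[140:330,130:370],None,fx=3.1,fy=3.1,interpolation=cv2.INTER_CUBIC); cv2.imwrite('pics/c0.png',a)
b=cv2.resize(q[210:290,225:325],None,fx=7,fy=7,interpolation=cv2.INTER_CUBIC); cv2.imwrite('pics/c1.png',b)
```

```text
(no output)
```

View pics/c0.png

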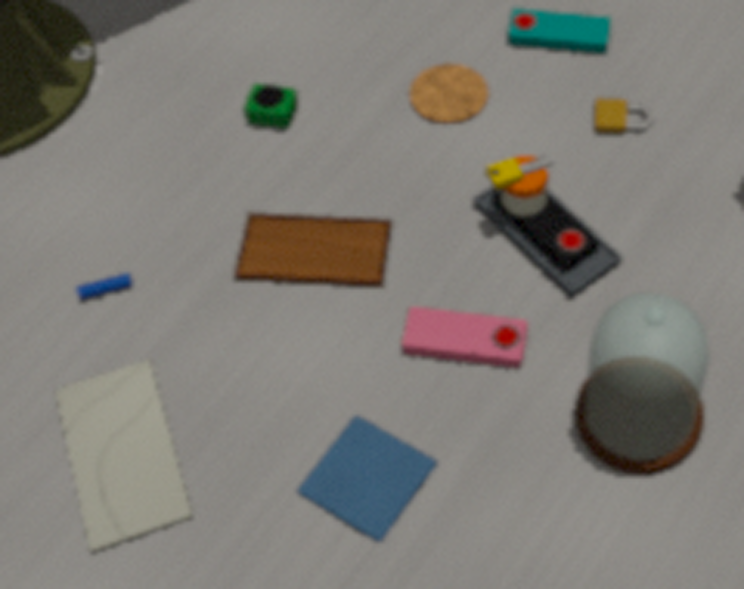

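View pics/c1.png

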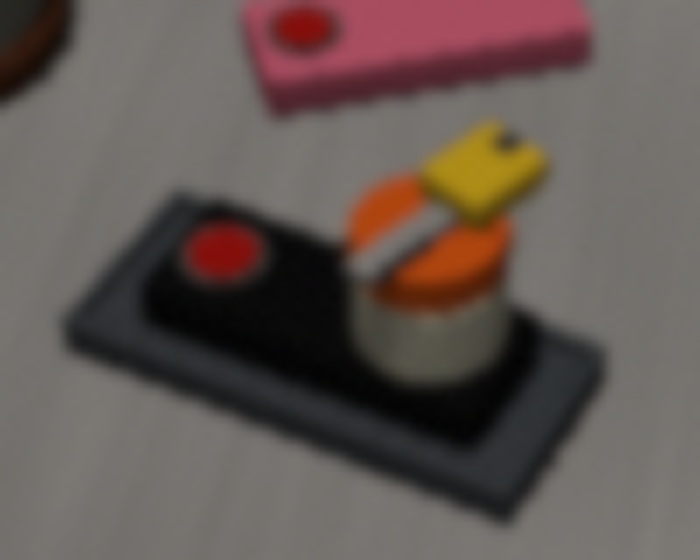

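The crops show a key with a yellow head on the orange cap, a container on the black remote with a red button, and a grey tray under them. This is the right pile. Next I'll measure it.

Run:
```python
from h import *
def A(pts,z): return np.array([world('scene0',130+(x+.5)/3.1-.5,140+(y+.5)/3.1-.5,z) for x,y in pts])
def B(pts,z): return np.array([world('side0',225+(x+.5)/7-.5,210+(y+.5)/7-.5,z) for x,y in pts])
def rect(n,c):
    e=[c[(i+1)%4]-c[i] for i in range(4)]
    print(n,'ctr',c.mean(0).round(1),'sides',[round(float(np.hypot(*v[:2]))) for v in e],'dirs',[round(float(np.degrees(np.arctan2(v[1],v[0]))%180),1) for v in e])
rect('slab',A([(60,395),(150,362),(190,515),(93,550)],8))
rect('rest',A([(250,214),(392,221),(384,285),(236,279)],9))
rect('saucer',A([(357,416),(436,463),(379,539),(300,490)],8))
rect('trayside',B([(178,190),(65,325),(510,515),(605,350)],14))
rect('keyhead side',B([(492,120),(550,160),(480,215),(420,170)],80))
rect('keyhead scene',A([(487,168),(515,158),(523,180),(495,188)],80))
print('tip',B([(360,270)],72),A([(553,160)],72))
print('coaster',A([(449,93)],6)); print('rest side');
print('coaster side',world('side0',363,316,6),'saucer side',world('side0',293.5,179,8),'rest side',world('side0',363.5,227,9),'slab side',world('side0',368,166,8))
for u,v in [(160,230),(275,170),(231,220),(248,293),(170,286),(297,196),(300,200)]: print(u,v,world('scene0',u,v))
```

```text
slab ctr [ 443.8 -249.4    8. ] sides [82, 159, 81, 156] dirs [57.8, 144.5, 55.6, 144.8]
rest ctr [448.7  12.1   9. ] sides [140, 76, 141, 78] dirs [29.5, 120.5, 30.3, 120.2]
saucer ctr [ 633.9 -151.4    8. ] sides [84, 82, 82, 83] dirs [0.5, 90.3, 0.9, 91.7]
trayside ctr [622.4 152.8  14. ] sides [65, 147, 68, 145] dirs [74.4, 161.1, 75.8, 162.2]
keyhead side ctr [579.5 144.2  80. ] sides [23, 29, 24, 29] dirs [143.5, 59.1, 142.2, 56.6]
keyhead scene ctr [582.  140.8  80. ] sides [29, 28, 28, 25] dirs [58.2, 138.4, 53.4, 140.6]
tip [[606.7 182.2  72. ]] [[607.3 184.8  72. ]]
coaster [[438.4 252.4   6. ]]
rest side
coaster side [437.6 254.9   6. ] saucer side [ 630.5 -144.5    8. ] rest side [445.1  18.1   9. ] slab side [ 441.7 -241.5    8. ]
160 230 [ 293.3 -129.9    5.9]
275 170 [444.  247.5  12. ]
231 220 [446.3  12.8   6.6]
248 293 [ 634.6 -153.2   13.1]
170 286 [ 446.4 -249.4    8.1]
297 196 [592.8 147.6  78.4]
300 200 [604.6 145.3  70.5]
```

Both cameras agree within a few mm and the sizes match. The key head centre is about (580,143,80) and the key points along 57°, so the grip point is about (583,147). I'll go above it.

```bash
python3 -m handwheel '0.48 -0.43 0 -0.97 0;0.48 -0.43 0 -0.97 0;0.48 -0.43 0 -0.97 0;0.48 -0.43 0 -0.97 0;0.48 -0.43 0 -0.97 0;0.48 -0.43 0 -0.97 0;0.48 -0.43 0 -0.97 0;0.48 -0.43 0 -0.97 0;0.48 -0.43 0 -0.97 0;0.48 -0.43 0 -0.97 0;0.48 -0.43 0 -0.97 0'
python3 -m handwheel '0.48 -0.43 0 -0.97 0;0.48 -0.43 0 -0.97 0;0.48 -0.43 0 -0.97 0;0.48 -0.43 0 -0.97 0;0.48 -0.43 0 -0.97 0;0.48 -0.43 0 -0.97 0;0.48 -0.43 0 -0.97 0;0.48 -0.43 -0.2 -0.97 0;0.48 -0.43 -0.2 -0.97 0.3;0.48 -0.43 -0.2 -0.97 0.3;0.48 -0.43 -0.2 -0.97 0.3;0 0 0 0 0.3'
python3 -m handwheel '0 0 0 0 0.3;0 0 0 0 0.3' 15
cat >> h.py <<'E'
def wworld(f,u,v,z):
    a=np.load('pics/'+f+'.npz'); K,T=a['K'],a['T']
    x,y=(u-K[0,2])/K[0,0],(v-K[1,2])/K[1,1]; r=np.hypot(x,y)
    ray=np.array([x/r*np.sin(r),y/r*np.sin(r),np.cos(r)]) if r>1e-9 else np.array([0,0,1.])
    d=T[:3,:3]@ray; o=T[:3,3]
    return (o+d*(z-o[2])/d[2]).round(1)
E
python3 - <<'E'
from h import *
p,d=snap('wrist','w0'); a=np.load('pics/w0.npz'); print(a['K'],a['T'].round(2))
b=cv2.resize(p,(800,600),interpolation=cv2.INTER_CUBIC)[...,::-1]; cv2.imwrite('pics/w0b.png',b)
E
```

```text
clock: 1.02
eef_pos: [368.0, 337.1, 205.2]
eef_rot: [-3.141, 0.0, 1.918]
wrist_force: [-0.3, 0.6, 1.1]
finger_gap: 94.0
finger_force: 0.0
clock: 2.02
eef_pos: [580.0, 145.9, 171.0]
eef_rot: [-3.14, 0.002, 0.983]
wrist_force: [0.2, -0.1, -1.1]
finger_gap: 70.6
finger_force: 0.0
clock: 2.18
eef_pos: [578.1, 149.3, 173.4]
eef_rot: [-3.141, 0.0, 0.993]
wrist_force: [-0.2, 0.4, 0.9]
finger_gap: 66.3
finger_force: 0.0
[[325.1922621    0.         281.19672328]
 [  0.         325.1922621  214.1501795 ]
 [  0.           0.           1.        ]] [[ 8.4000e-01 -5.3000e-01 -1.5000e-01  6.2006e+02]
 [-5.5000e-01 -8.1000e-01 -2.2000e-01  2.1483e+02]
 [-0.0000e+00  2.7000e-01 -9.6000e-01  3.5337e+02]
 [ 0.0000e+00  0.0000e+00  0.0000e+00  1.0000e+00]]
```

View pics/w0b.png

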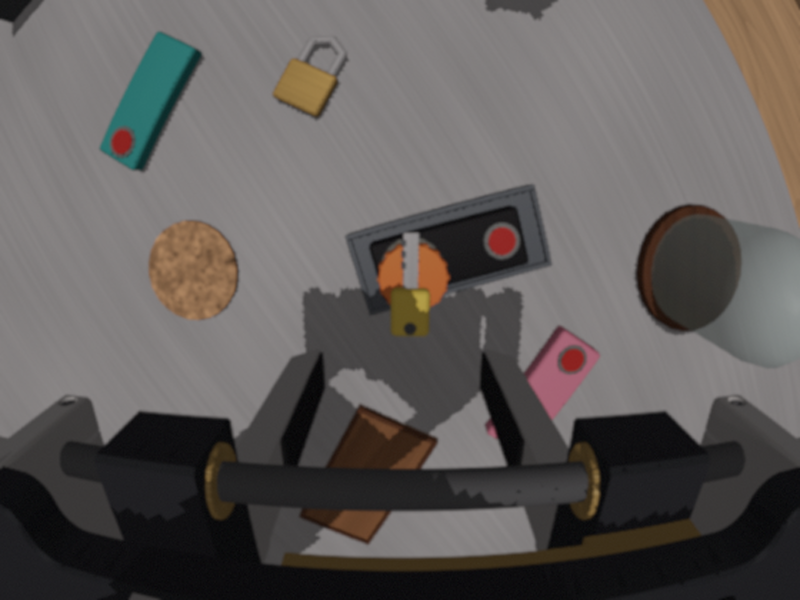

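The close view shows the key head at (410,312), its tip at (411,233), the cap centre at about (414,275), the remote button at (502,240), and the coaster at (194,270).

Run:
```python
from h import *
W=lambda u,v,z: wworld('w0',(u+.5)*.7-.5,(v+.5)*.7-.5,z)
h=np.array([W(*p,80) for p in [(391,289),(431,291),(428,336),(390,333)]]); print(h,h.mean(0))
t=W(411,233,72); print('tip',t,'dir',np.degrees(np.arctan2(*(t-h.mean(0))[1::-1])))
print('cap',W(414,275,68),'btn',W(502,240,28),'coaster',W(194,270,6))
t=np.array([W(*p,14) for p in [(347,236),(533,184),(551,264),(371,314)]]); print(t,t.mean(0))
print(read_state()['eef_pos'],read_state()['eef_rot'])
```

```text
[[578.9 164.2  80. ]
 [598.5 149.9  80. ]
 [581.6 126.5  80. ]
 [562.9 141.1  80. ]] [580.475 145.425  80.   ]
tip [607.1 185.3  72. ] dir 56.268503862647925
cap [594.1 161.6  68. ] btn [657.3 141.5  28. ] coaster [442.  252.7   6. ]
[[563.9 203.3  14. ]
 [701.2 161.8  14. ]
 [682.6 101.8  14. ]
 [545.3 144.   14. ]] [623.25  152.725  14.   ]
[578.08184915 149.60800934 173.70083809] [-3.14158397e+00 -1.73961960e-04  9.93283143e-01]
```

```bash
python3 -m handwheel '0.12 -0.03 -0.4 0 0.5;0 0 -0.4 0 0.5;0 0 -0.4 0 0.5;0 0 -0.4 0 0.5;0 0 -0.4 0 0.5;0 0 -0.4 0 0.5;0 0 -0.15 0 0.5;0 0 0 0 0.5;0 0 0 0 0.5'; python3 -m handwheel '0 0 0 0 1;0 0 0 0 1;0 0 0 0 1;0 0 0 0 1;0 0 0 0 1;0 0 0 0 1' 15
```

```text
clock: 2.98
eef_pos: [583.4, 148.3, 72.3]
eef_rot: [3.141, -0.001, 0.993]
wrist_force: [0.0, 0.1, 0.4]
finger_gap: 47.2
finger_force: 0.0
clock: 3.48
eef_pos: [583.5, 147.8, 72.0]
eef_rot: [3.141, -0.0, 0.992]
wrist_force: [-1.3, 0.8, 4.3]
finger_gap: 23.9
finger_force: 15.0
```

```bash
python3 -m handwheel '0 0 0.1 0 1;0 0 0.3 0 1;0 0 0.5 0 1;0 0 0.6 0 1;0 0 0.6 0 1;0 0 0.6 0 1;0.06 -0.4 0.5 0 1;0.1 -0.7 0.1 0 1;0.1 -0.7 0 0 1;0.1 -0.7 0 0 1;0.1 -0.7 0 0 1;0.1 -0.7 0 0 1'
python3 -m handwheel '0.1 -0.7 0 0 1;0.1 -0.7 0 0 1;0.1 -0.7 0 0 1;0.1 -0.7 0 0 1;0.1 -0.7 0 0 1;0.06 -0.4 -0.4 0 1;0.06 -0.2 -0.5 0 1;0 0 -0.5 0 1;0 0 -0.4 0 1;0 0 0 0 1;0 0 0 0 1'
python3 - <<'E'
from h import *
p,d=snap('wrist','w1'); print(read_state()['eef_pos'],read_state()['eef_rot'])
cv2.imwrite('pics/w1b.png',cv2.resize(p,(800,600),interpolation=cv2.INTER_CUBIC)[...,::-1])
E
```

```text
clock: 4.48
eef_pos: [605.7, -9.6, 204.5]
eef_rot: [3.141, -0.0, 0.992]
wrist_force: [-0.1, 0.5, -0.1]
finger_gap: 23.9
finger_force: 15.0
clock: 5.4
eef_pos: [630.4, -172.2, 131.9]
eef_rot: [-3.141, 0.0, 0.992]
wrist_force: [0.1, -0.4, 0.2]
finger_gap: 23.7
finger_force: 15.0
[ 630.90880481 -172.26855063  132.99753462] [ 3.14033823e+00 -3.26280332e-04  9.91681921e-01]
```

View pics/w1b.png

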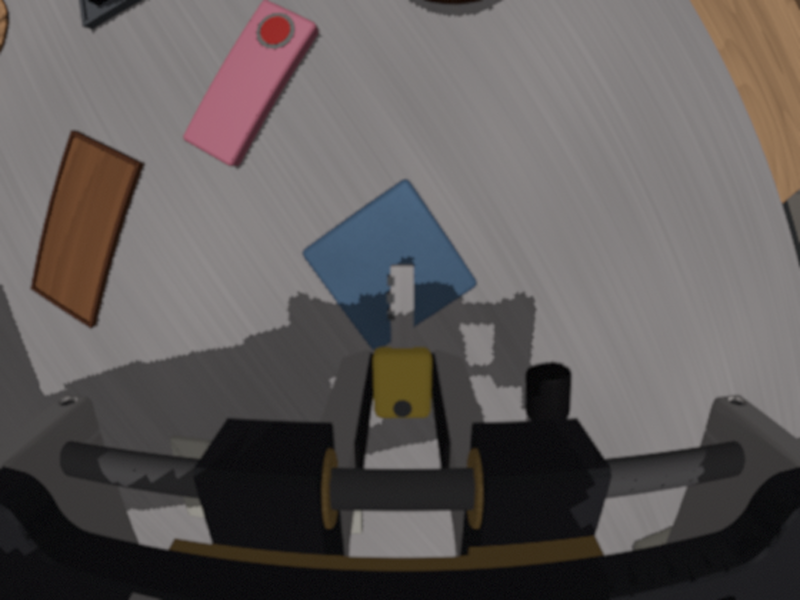

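The key hangs straight in the gripper, with its tip at (402,266). The saucer corners are at (406,180), (476,283) and (304,253). Rest, pink bar and marker are also visible.

Run:
```python
from h import *
W=lambda u,v,z: wworld('w1',(u+.5)*.7-.5,(v+.5)*.7-.5,z)
c=np.array([W(*p,8) for p in [(476,283),(304,253),(406,180),(378,352)]]); print(c,c[:2].mean(0),c[2:].mean(0))
z=133-72+68
t=W(402,266,z+4);print('tip',t,'head',np.mean([W(*p,z+12) for p in [(376,348),(432,348),(430,415),(374,415)]],0))
r=np.array([W(*p,9) for p in [(74,131),(143,163),(94,326),(32,289)]]);print('rest',r.mean(0), r)
```

```text
[[ 676.9 -190.8    8. ]
 [ 591.4 -110.1    8. ]
 [ 674.7 -107.7    8. ]
 [ 593.8 -195.7    8. ]] [ 634.15 -150.45    8.  ] [ 634.25 -151.7     8.  ]
tip [ 654.1 -134.5  133. ] head [ 629.15 -173.35  141.  ]
rest [449.75   11.875   9.   ] [[492.   78.1   9. ]
 [529.5  13.6   9. ]
 [408.6 -54.2   9. ]
 [368.9  10.    9. ]]
```

```bash
python3 -m handwheel '-0.09 0.25 -0.5 0 1;0 0 -0.6 0 1;0 0 -0.6 0 1;0 0 -0.5 0 1;0 0 -0.4 0 1;0 0 -0.2 0 1;0 0 -0.1 0 1;0 0 -0.05 0 1;0 0 0 0 1;0 0 0 0 1'
python3 -m handwheel '0 0 -0.03 0 1;0 0 -0.02 0 1;0 0 0 0 1'
```

```text
clock: 6.28
eef_pos: [627.5, -162.4, 14.7]
eef_rot: [3.14, -0.0, 0.992]
wrist_force: [-0.5, -0.1, 0.0]
finger_gap: 23.5
finger_force: 15.0
clock: 6.53
eef_pos: [627.2, -162.3, 12.0]
eef_rot: [3.141, -0.0, 0.992]
wrist_force: [-0.7, 1.2, 1.9]
finger_gap: 24.0
finger_force: 15.0
```

```bash
python3 -m handwheel '0 0 -0.02 0 1;0 0 0 0 1;0 0 0 0 1'; python3 -m handwheel '0 0 0 0 0.72;0 0 0 0 0.7;0 0 0 0 0.65;0 0 0 0 0.6;0 0 0.2 0 0.55;0 0 0.5 0 0.5;0 0 0.8 0 0.4;0 0 0.8 0 0.3;-0.05 0.3 0.8 0 0.2;-0.05 0.5 0.8 0 0.2;-0.05 0.7 0.6 0 0.2;-0.05 0.7 0 0 0.2'
python3 - <<'E'
from h import *
p,d=snap('scene','s2'); q,_=snap('side','s2b')
a=cv2.resize(p[262:322,215:285],(490,420),interpolation=cv2.INTER_CUBIC)
b=cv2.resize(q[155:203,265:321],(490,420),interpolation=cv2.INTER_CUBIC)
cv2.imwrite('pics/s2c.png',np.vstack([a,b])[:,:,::-1][:600] if 0 else cv2.resize(np.hstack([a,b]),(800,343))[...,::-1])
E
```

```text
clock: 6.78
eef_pos: [627.2, -162.4, 12.0]
eef_rot: [3.141, -0.0, 0.992]
wrist_force: [-5.0, 0.7, 11.5]
finger_gap: 23.8
finger_force: 15.0
clock: 7.78
eef_pos: [620.3, -73.9, 197.1]
eef_rot: [3.134, -0.003, 0.99]
wrist_force: [0.3, 0.4, 0.3]
finger_gap: 74.9
finger_force: 0.0
```

View pics/s2c.png

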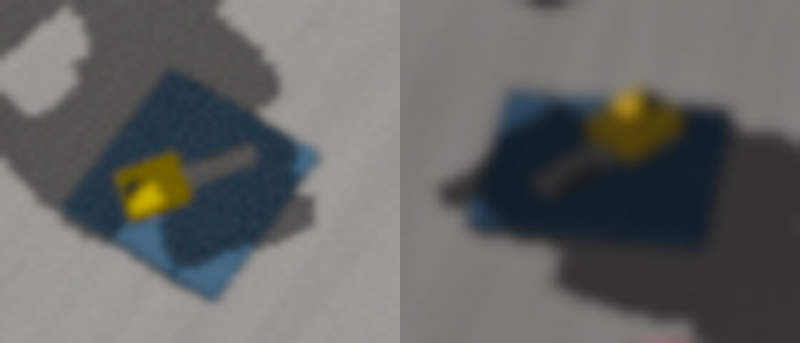

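The key lies near the middle of the saucer, with its midpoint at (188,175) against the saucer centre at (192,183) in the left crop. Next is the container, after a check of the dome's clearance.

```bash
python3 -m handwheel '-0.05 0.8 0 0 0.2;-0.05 0.8 0 0 0.2;-0.1 0.8 0 0 0.2;-0.1 0.8 0 0 0.2;-0.1 0.8 0 0 0.2;-0.1 0.8 0 0 0.2;-0.05 0.5 -0.2 0 0.2;-0.03 0.3 -0.4 0 0.2;0 0.12 -0.4 0 0.2;0 0 -0.2 0 0.2;0 0 0 0 0.2;0 0 0 0 0.2'
python3 - <<'E'
from h import *
print('dome',world('scene0',130+641/3.1,140+412/3.1,15))
print(wworld('w0',690*.7,270*.7,15))
p,d=snap('wrist','w2'); print(read_state()['eef_pos'],read_state()['eef_rot'])
hsv=cv2.cvtColor(p,cv2.COLOR_RGB2HSV); m=cv2.inRange(hsv,(5,140,90),(16,255,255)); 
n,l,s,c=cv2.connectedComponentsWithStats(m)
for i in np.argsort(-s[1:,4])[:4]+1: print(s[i],c[i],wworld('w2',*c[i],68))
cv2.imwrite('pics/w2b.png',cv2.resize(p,(800,600),interpolation=cv2.INTER_CUBIC)[...,::-1])
E
```

```text
clock: 8.88
eef_pos: [595.9, 153.7, 142.8]
eef_rot: [-3.141, 0.0, 0.991]
wrist_force: [0.8, 0.4, 0.2]
finger_gap: 75.2
finger_force: 0.0
dome [799.3  24.7  15. ]
[791.5  28.9  15. ]
[596.16979828 153.79755859 143.46065108] [ 3.14106241e+00 -4.51406209e-04  9.90656532e-01]
[ 247  190   56   54 2207] [274.38830992 216.59900317] [593.3 161.6  68. ]
[223 358  52  32 892] [249.29820628 374.05269058] [476.2  33.6  68. ]
```

View pics/w2b.png

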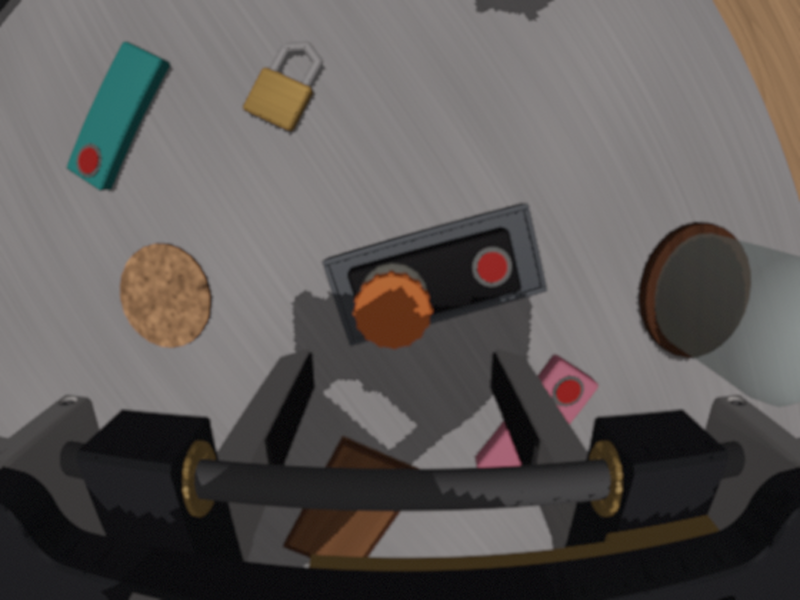

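The container is undisturbed, with its cap at (392,308). The dome is at about (795,27), well clear. I'll grasp the container.

```bash
python3 -m handwheel '-0.05 0.19 -0.4 0 0.25;0 0 -0.5 0 0.3;0 0 -0.5 0 0.3;0 0 -0.5 0 0.35;0 0 -0.4 0 0.35;0 0 -0.3 0 0.35;0 0 -0.09 0 0.35;0 0 0 0 0.35;0 0 0 0 0.4' 15; python3 -m handwheel '0 0 0 0 0.8;0 0 0 0 0.8;0 0 0 0 0.8;0 0 0 0 0.8;0 0 0 0 0.8;0 0 0 0 0.8'
```

```text
clock: 9.68
eef_pos: [594.3, 162.1, 36.2]
eef_rot: [3.141, -0.001, 0.991]
wrist_force: [-0.3, 0.5, -0.3]
finger_gap: 58.0
finger_force: 0.0
clock: 10.18
eef_pos: [594.2, 162.2, 36.0]
eef_rot: [3.141, -0.001, 0.992]
wrist_force: [-0.3, -0.7, 6.1]
finger_gap: 44.0
finger_force: 15.0
```

```bash
python3 -m handwheel '0 0 0.1 0 0.8;0 0 0.3 0 0.8;0 0 0.5 0 0.8;0 0 0.5 0 0.8;-0.3 0.2 0.3 0 0.8;-0.5 0.3 0.1 0 0.8;-0.6 0.35 0 0 0.8;-0.6 0.35 0 0 0.8;-0.6 0.35 0 0 0.8;-0.6 0.35 0 0 0.8;-0.4 0.25 0 0 0.8;-0.2 0.12 0 0 0.8'
python3 -m handwheel '0 0 0 0 0.8;0 0 0 0 0.8'
python3 - <<'E'
from h import *
from cell import *
for f,roi,z in [('w2',(70,160,155,250),6),('scene0',(255,155,295,185),6),('side0',(330,290,395,340),6)]:
    p=np.load('pics/'+f+'.npz')['p']; m=cv2.inRange(cv2.cvtColor(p,cv2.COLOR_RGB2HSV),(5,70,60),(25,255,255))
    k=np.zeros_like(m); k[roi[1]:roi[3],roi[0]:roi[2]]=255; m&=k
    c=max(cv2.findContours(m,0,1)[0],key=cv2.contourArea); e=cv2.fitEllipse(c)
    print(f,e,(wworld if f=='w2' else world)(f,*e[0],z))
snap('wrist','w3'); print(read_state()['eef_pos'])
E
```

```text
clock: 11.18
eef_pos: [440.2, 254.0, 108.0]
eef_rot: [3.141, -0.001, 0.993]
wrist_force: [-0.4, 0.8, 0.1]
finger_gap: 43.9
finger_force: 15.0
clock: 11.35
eef_pos: [442.3, 253.0, 107.6]
eef_rot: [3.141, -0.001, 0.992]
wrist_force: [0.2, 0.2, -0.4]
finger_gap: 43.8
finger_force: 15.0
w2 ((115.35935974121094, 206.399658203125), (61.187286376953125, 73.0415267944336), 159.0658721923828) [441.8 253.5   6. ]
scene0 ((274.29449462890625, 169.7314453125), (18.461912155151367, 24.765213012695312), 87.0641098022461) [438.  251.8   6. ]
side0 ((362.3324279785156, 316.0333557128906), (39.131507873535156, 48.7956657409668), 108.79007720947266) [438.8 255.2   6. ]
[442.55864674 252.64973505 107.41863866]
```

```bash
python3 -m handwheel '-0.06 0.02 -0.4 0 0.8;0 0 -0.5 0 0.8;0 0 -0.5 0 0.8;0 0 -0.4 0 0.8;0 0 -0.3 0 0.8;0 0 -0.15 0 0.8;0 0 -0.05 0 0.8;0 0 0 0 0.8;0 0 0 0 0.8;0 0 -0.02 0 0.8;0 0 -0.02 0 0.8;0 0 0 0 0.8'; python3 -m handwheel '0 0 0 0 0.8;0 0 0 0 0.8'
```

```text
clock: 12.4
eef_pos: [439.7, 253.9, 14.0]
eef_rot: [3.141, -0.001, 0.992]
wrist_force: [0.7, -1.0, 1.8]
finger_gap: 44.0
finger_force: 15.0
clock: 12.57
eef_pos: [439.7, 253.9, 14.0]
eef_rot: [3.141, -0.001, 0.992]
wrist_force: [0.6, -0.5, 6.1]
finger_gap: 43.8
finger_force: 15.0
```

```bash
python3 -m handwheel '0 0 0 0 0.5;0 0 0 0 0.4;0 0 0 0 0.3;0 0 0.1 0 0.25;0 0 0.4 0 0.2;0 0 0.7 0 0.2;0 0 0.7 0 0.2;0 0 0.7 0 0.2;0 0 0.5 -0.8 0.2;0.25 -0.15 0.3 -1 0.2;0.3 -0.2 0 -1 0.2;0.35 -0.2 0 -1 0.2'
python3 -m handwheel '0.35 -0.2 0 -1 0.2;0.35 -0.2 0 -1 0.2;0.35 -0.2 0 -1 0.2;0.35 -0.2 0 -1 0.2;0.35 -0.2 0 -1 0.2;0.35 -0.2 0 -1 0.2;0.35 -0.2 0 -1 0.2;0.35 -0.2 0 -1 0.2;0.35 -0.2 0 -1 0.2;0.35 -0.2 0 -1 0.2;0.35 -0.2 0 -1 0.2;0.12 -0.05 0 0 0.2'
python3 -m handwheel '0 0 0 0 0.2;0 0 0 0 0.2'
python3 - <<'E'
from h import *
p,d=snap('wrist','w4'); print(read_state()['eef_pos'],read_state()['eef_rot'])
cv2.imwrite('pics/w4b.png',cv2.resize(p,(800,600),interpolation=cv2.INTER_CUBIC)[...,::-1])
q,_=snap('scene','s4')
for f,(x0,y0,x1,y1) in [('s4',(255,150,295,185))]:
    m=cv2.inRange(cv2.cvtColor(q,cv2.COLOR_RGB2HSV),(3,150,120),(16,255,255))[y0:y1,x0:x1]
    v,u=np.nonzero(m); print('cap',len(u),world('s4',u.mean()+x0,v.mean()+y0,42))
E
```

```text
clock: 13.57
eef_pos: [475.7, 231.8, 150.7]
eef_rot: [3.141, -0.002, 0.656]
wrist_force: [-0.6, 0.5, 0.1]
finger_gap: 75.1
finger_force: 0.0
clock: 14.57
eef_pos: [635.2, 140.6, 149.3]
eef_rot: [3.141, 0.0, -0.305]
wrist_force: [-0.3, -0.4, 0.0]
finger_gap: 75.1
finger_force: 0.0
clock: 14.73
eef_pos: [633.7, 142.0, 149.3]
eef_rot: [3.141, 0.001, -0.297]
wrist_force: [0.1, 0.7, -0.4]
finger_gap: 75.1
finger_force: 0.0
[633.48863943 142.26817701 149.42608386] [ 3.14150950e+00  4.10965674e-04 -2.97223147e-01]
cap 83 [434.3 243.   42. ]
```

View pics/w4b.png

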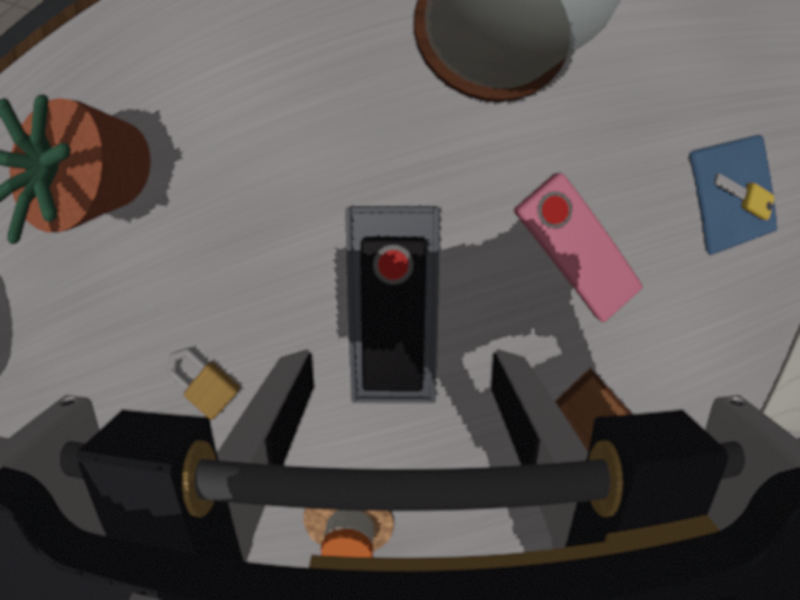

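The remote lies alone in the tray, with corners at (363,237), (426,238), (424,391) and (362,391). The container stands upright on the coaster at (348,535), and the key is centred on the saucer.

Run:
```python
from h import *
W=lambda u,v,z: wworld('w4',(u+.5)*.7-.5,(v+.5)*.7-.5,z)
def rect(n,px,z):
    c=np.array([W(*p,z) for p in px]);e=[c[(i+1)%4]-c[i] for i in range(4)]
    print(n,c.mean(0).round(1),[(round(float(np.hypot(*v[:2])),1),round(float(np.degrees(np.arctan2(v[1],v[0]))%180),1)) for v in e])
rect('remote',[(363,237),(426,238),(424,391),(362,391)],28)
rect('tray',[(347,206),(440,206),(435,402),(352,402)],14)
rect('saucer',[(691,151),(762,136),(777,230),(710,254)],8)
print('key tip',W(717,180,12),'head',W(759,201,20))
q=cv2.imread('pics/s4.png'); cv2.imwrite('pics/s4c.png',cv2.resize(q[145:190,250:300],None,fx=10,fy=10,interpolation=cv2.INTER_CUBIC))
```

```text
remote [621.1 152.2  28. ] [(41.0, 71.8), (109.3, 163.0), (44.5, 73.0), (110.2, 161.2)]
tray [623.  152.1  14. ] [(62.9, 72.8), (145.9, 162.7), (63.1, 73.1), (146.2, 162.6)]
saucer [ 633.5 -149.6    8. ] [(84.6, 89.9), (84.4, 1.4), (84.6, 90.7), (85.5, 1.4)]
key tip [ 649.2 -124.6   12. ] head [ 625.  -162.4   20. ]
```

View pics/s4c.png

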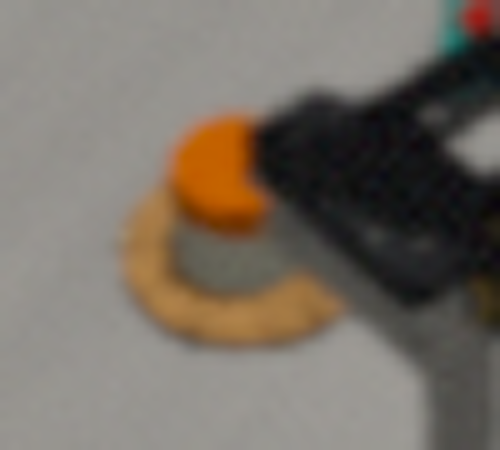

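```bash
python3 -m handwheel '-0.3 0.25 -0.4 0 0.2;0 0 -0.6 0 0.2;0 0 -0.6 0 0.25;0 0 -0.6 0 0.3;0 0 -0.5 0 0.3;0 0 -0.4 0 0.3;0 0 -0.15 0 0.3;0 0 -0.04 0 0.35;0 0 0 0 0.35;0 0 0 0 0.4' 25; python3 -m handwheel '0 0 0 0 0.8;0 0 0 0 0.8;0 0 0 0 0.8;0 0 0 0 0.8;0 0 0 0 0.8;0 0 0 0 0.8'
```

```text
clock: 15.67
eef_pos: [622.6, 152.1, 19.2]
eef_rot: [-3.141, -0.002, -0.299]
wrist_force: [-0.2, 0.5, 0.5]
finger_gap: 57.6
finger_force: 0.0
clock: 16.17
eef_pos: [622.5, 151.9, 18.7]
eef_rot: [-3.141, -0.001, -0.3]
wrist_force: [-1.9, 0.3, 6.2]
finger_gap: 44.2
finger_force: 25.0
```

```bash
python3 -m handwheel '0 0 0.1 0 0.8;0 0 0.3 0 0.8;0 0 0.5 0 0.8;0 0 0.5 0 0.8;-0.1 -0.1 0.4 0.5 0.8;-0.4 -0.3 0 1 0.8;-0.5 -0.4 0 1 0.8;-0.5 -0.4 0 1 0.8;-0.5 -0.4 0 1 0.8;-0.5 -0.4 0 1 0.8;-0.5 -0.4 0 1 0.8;-0.5 -0.4 0 1 0.8'
python3 -m handwheel '-0.4 -0.4 0 1 0.8;-0.3 -0.2 0 0.95 0.8;-0.1 -0.1 0 0 0.8;0 0 0 0 0.8;0 0 0 0 0.8'
python3 - <<'E'
from h import *
p,d=snap('wrist','w5'); print(read_state()['eef_pos'],read_state()['eef_rot'])
cv2.imwrite('pics/w5b.png',cv2.resize(p,(800,600),interpolation=cv2.INTER_CUBIC)[...,::-1])
E
```

```text
clock: 17.17
eef_pos: [481.2, 39.1, 90.7]
eef_rot: [3.141, -0.001, 0.359]
wrist_force: [0.4, -0.0, -0.9]
finger_gap: 43.3
finger_force: 25.0
clock: 17.58
eef_pos: [450.8, 11.9, 90.5]
eef_rot: [3.141, -0.001, 0.522]
wrist_force: [0.5, 0.6, -0.9]
finger_gap: 44.1
finger_force: 25.0
[450.8843137   12.11663471  90.23386198] [ 3.14123409e+00 -7.80563696e-04  5.22456506e-01]
```

View pics/w5b.png

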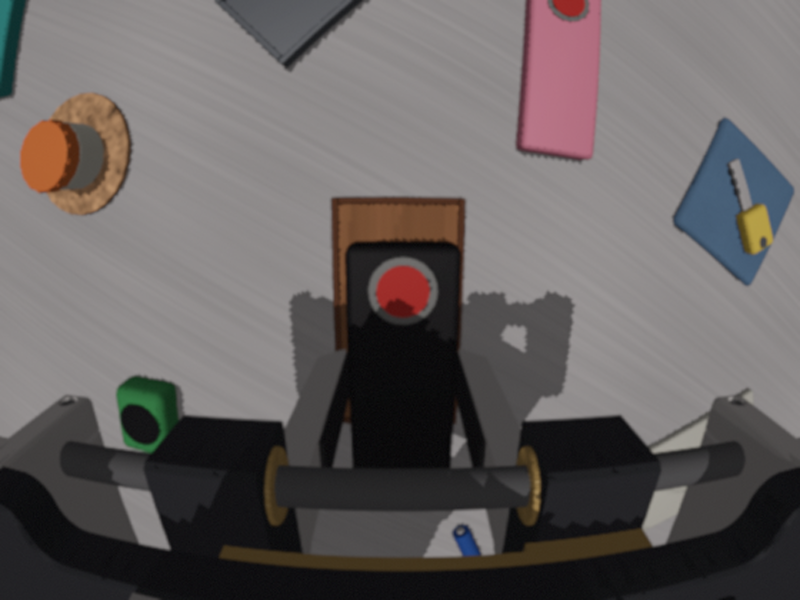

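The remote is level in the grip with its far edge at (347,243)-(459,246). The rest's far corners are at (333,199) and (464,199), and the container and key still sit on their places.

Run:
```python
from h import *
W=lambda u,v,z: wworld('w5',(u+.5)*.7-.5,(v+.5)*.7-.5,z)
a,b=W(333,199,9),W(464,199,9); d=(b-a)/np.linalg.norm(b-a); n=np.array([d[1],-d[0],0]); n=n if n[0]<0 else -n
print('rest',a,b,np.linalg.norm(b-a),np.degrees(np.arctan2(-n[1],-n[0])),'ctr',(a+b)/2+n*71)
a,b=W(347,243,100),W(459,246,100); d=(b-a)/np.linalg.norm(b-a); n=np.array([d[1],-d[0],0]); n=n if n[0]<0 else -n
print('remote',a,b,np.linalg.norm(b-a),np.degrees(np.arctan2(-n[1],-n[0])),'ctr',(a+b)/2+n*55)
print('cap',W(50,156,46),'coaster',W(88,153,6))
```

```text
rest [489.8  79.9   9. ] [526.4  16.    9. ] 73.63945953087922 29.802785046317666 ctr [446.49036803  12.66185399   9.        ]
remote [487.5  57.4 100. ] [507.2  20.8 100. ] 41.56500932274645 28.291419644284684 ctr [448.91984125  13.03240089 100.        ]
cap [440.2 245.4  46. ] coaster [442.  246.6   6. ]
```

```bash
python3 -m handwheel '-0.04 0 -0.4 0 0.8;0 0 -0.5 0 0.8;0 0 -0.4 0 0.8;0 0 -0.3 0 0.8;0 0 -0.15 0 0.8;0 0 -0.06 0 0.8;0 0 0 0 0.8;0 0 -0.03 0 0.8;0 0 -0.02 0 0.8;0 0 -0.01 0 0.8;0 0 0 0 0.8'
```

```text
clock: 18.55
eef_pos: [448.7, 11.8, 15.3]
eef_rot: [3.141, -0.0, 0.525]
wrist_force: [0.7, -0.5, -0.6]
finger_gap: 43.6
finger_force: 25.0
```

```bash
python3 -m handwheel '0 0 0 0 0.8;0 0 0 0 0.8'
```

```text
clock: 18.72
eef_pos: [448.6, 11.7, 15.3]
eef_rot: [3.141, -0.0, 0.525]
wrist_force: [0.5, 0.1, -0.3]
finger_gap: 43.5
finger_force: 25.0
```

```bash
python3 -m handwheel '0 0 -0.02 0 0.8;0 0 0 0 0.8;0 0 0 0 0.8'; python3 -m handwheel '0 0 -0.01 0 0.8;0 0 0 0 0.8;0 0 0 0 0.8'
```

```text
clock: 18.97
eef_pos: [448.7, 11.8, 14.7]
eef_rot: [3.141, -0.0, 0.525]
wrist_force: [-2.2, -0.2, 6.1]
finger_gap: 43.4
finger_force: 25.0
clock: 19.22
eef_pos: [448.7, 11.8, 14.6]
eef_rot: [3.141, -0.0, 0.525]
wrist_force: [-5.9, 0.8, 13.3]
finger_gap: 43.5
finger_force: 25.0
```

```bash
python3 -m handwheel '0 0 0 0 0.5;0 0 0 0 0.4;0 0 0 0 0.3;0 0 0.1 0 0.25;0 0 0.4 0 0.2;0 0 0.6 0 0.15;0 0 0.6 0 0.1;0 0 0.5 0 0.05;0.2 0.1 0 -0.5 0;0.5 0.4 0 -1 0;0.5 0.4 0 -1 0;0.5 0.4 0 -1 0'
python3 -m handwheel '0.5 0.4 0 -1 0;0.5 0.4 0 -1 0;0.5 0.4 0 -1 0;0.5 0.4 0 -1 0;0.4 0.4 0 -1 0;0.2 0.2 0 -0.98 0;0.05 0 0 0 0;0 0 0 0 0;0 0 0 0 0'
python3 - <<'E'
from h import *
snap('scene','s6'); snap('side','s6b'); p,d=snap('wrist','w6'); print(read_state()['eef_pos'],read_state()['eef_rot'])
a=cv2.imread('pics/s6.png')[145:245,190:310]; b=cv2.imread('pics/s6b.png')[200:350,310:420]
A=cv2.resize(a,(400,333),interpolation=2); B=cv2.resize(b,(245,333),interpolation=2)
C=cv2.resize(p[120:320,150:400],(416,333),interpolation=2)[...,::-1]
cv2.imwrite('pics/s6c.png',cv2.resize(np.hstack([A,B]),(800,413)))
cv2.imwrite('pics/w6c.png',p[...,::-1])
E
```

```text
clock: 20.22
eef_pos: [517.4, 64.4, 102.3]
eef_rot: [3.142, -0.001, 0.214]
wrist_force: [-0.7, 0.4, 0.4]
finger_gap: 93.8
finger_force: 0.0
clock: 20.97
eef_pos: [622.0, 151.2, 101.8]
eef_rot: [3.141, 0.0, -0.3]
wrist_force: [0.1, -0.2, -0.6]
finger_gap: 94.0
finger_force: 0.0
[622.22099226 151.13509041 102.16307754] [-3.14154878e+00 -1.41607392e-04 -3.01864742e-01]
```

View pics/s6c.png

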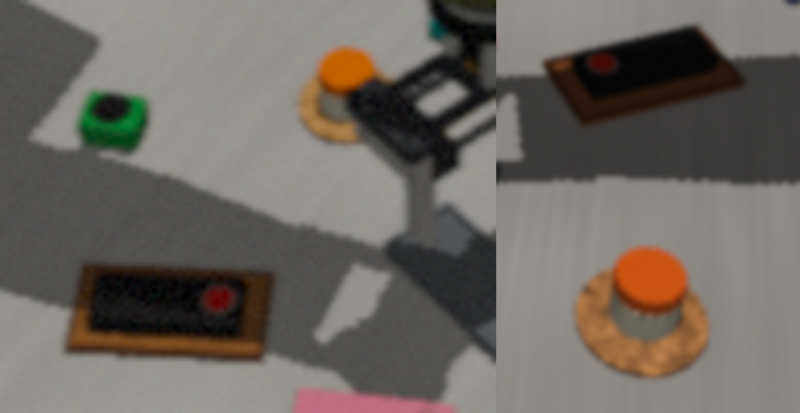

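View pics/w6c.png

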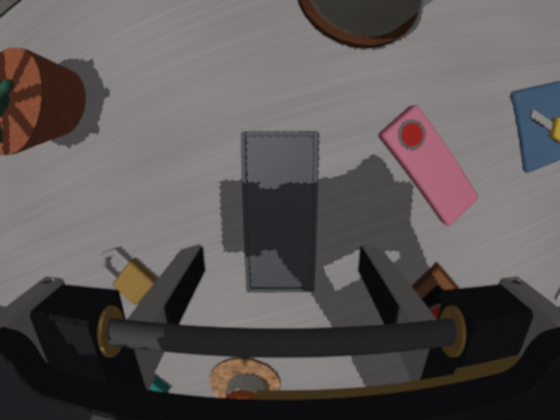

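The remote lies button up inside the rest lips and the container stands upright on the cork. The tray is empty, with corners at (243,132), (318,132), (315,291) and (248,291).

Run:
```python
from h import *
def rect(n,c):
    e=[c[(i+1)%4]-c[i] for i in range(4)]
    print(n,c.mean(0).round(1),[(round(float(np.hypot(*v[:2])),1),round(float(np.degrees(np.arctan2(v[1],v[0]))%180),1)) for v in e])
rect('tray',np.array([wworld('w6',*p,14) for p in [(243,132),(318,132),(315,291),(248,291)]]))
k=120/400*400*2/3/ (800/645*1)/100 if 0 else 0
S=lambda x,y,z: world('s6',190+x*(645/800)*(120/400),145+y*(333/413)*(100/333),z)
rect('remote',np.array([S(*p,24) for p in [(94,272),(246,276),(243,338),(90,330)]]))
rect('rest',np.array([S(*p,9) for p in [(84,265),(272,272),(262,357),(67,349)]]))
Q=lambda x,y,z: world('s6b',310+x*(645/800)*(110/245),200+y*(333/413)*(150/333),z)
print('cap',Q(650-496,277,46),'coaster',Q(643-496,320,6),'cap scene',S(347,72,46))
```

```text
tray [622.5 151.6  14. ] [(61.4, 72.7), (144.6, 163.3), (62.8, 72.7), (144.6, 162.7)]
remote [451.8   7.5  24. ] [(110.1, 31.1), (54.7, 124.5), (108.4, 29.4), (51.7, 126.6)]
rest [448.7  12.    9. ] [(138.7, 30.4), (75.6, 120.9), (138.8, 30.3), (75.5, 120.8)]
cap [437.4 253.4  46. ] coaster [437.2 255.3   6. ] cap scene [441.5 247.2  46. ]
```

```bash
python3 -m handwheel '0.02 0.02 -0.5 0 0;0 0 -0.5 0 0;0 0 -0.5 0 0;0 0 -0.4 0 0;0 0 -0.3 0 0;0 0 -0.15 0 0;0 0 -0.08 0 0;0 0 0 0 0;0 0 0 0 0' 45; python3 -m handwheel '0 0 0 0 0.2;0 0 0 0 0.6;0 0 0 0 0.6;0 0 0 0 0.6;0 0 0 0 0.6;0 0 0 0 0.6;0 0 0 0 0.6'
```

```text
clock: 21.87
eef_pos: [623.7, 152.6, 5.5]
eef_rot: [-3.141, -0.001, -0.303]
wrist_force: [-0.0, -0.1, -0.6]
finger_gap: 94.1
finger_force: 0.0
clock: 22.45
eef_pos: [623.4, 152.6, 4.8]
eef_rot: [-3.142, -0.0, -0.303]
wrist_force: [-0.5, -1.3, 1.5]
finger_gap: 63.7
finger_force: 45.0
```

```bash
python3 -m handwheel '0 0 0.05 0 0.6;0 0 0.15 0 0.6;0 0 0.3 0 0.6;0 0 0.5 0 0.6;0 0 0.5 0 0.6;0 0 0.4 0 0.6;-0.1 -0.2 0.2 -0.2 0.6;-0.2 -0.4 0.1 -0.2 0.6;-0.26 -0.6 0 -0.2 0.6;-0.26 -0.6 0 -0.2 0.6;-0.26 -0.6 0 -0.2 0.6;-0.26 -0.6 0 -0.2 0.6'
python3 -m handwheel '-0.26 -0.6 0 -0.2 0.6;-0.26 -0.6 0 -0.2 0.6;-0.26 -0.6 0 -0.2 0.6;-0.26 -0.6 0 -0.2 0.6;-0.26 -0.6 0 -0.2 0.6;-0.26 -0.6 0 -0.2 0.6;-0.26 -0.6 0 -0.2 0.6;-0.26 -0.6 0 -0.2 0.6;-0.26 -0.6 0 -0.2 0.6;-0.26 -0.6 0 -0.2 0.6;-0.26 -0.6 0 -0.2 0.6;-0.26 -0.5 0 -0.2 0.6'
python3 -m handwheel '-0.2 -0.35 0 0 0.6;-0.08 -0.2 0 0 0.6;0 0 0 0 0.6;0 0 0 0 0.6;0 0 0 0 0.6'
python3 - <<'E'
from h import *
p,d=snap('wrist','w7'); print(read_state()['eef_pos'],read_state()['eef_rot'])
cv2.imwrite('pics/w7b.png',cv2.resize(p,(800,600),interpolation=cv2.INTER_CUBIC)[...,::-1])
E
```

```text
clock: 23.45
eef_pos: [568.5, 31.1, 92.8]
eef_rot: [3.141, 0.0, -0.409]
wrist_force: [-0.3, -0.4, -3.1]
finger_gap: 63.2
finger_force: 45.0
clock: 24.45
eef_pos: [443.6, -253.0, 92.9]
eef_rot: [3.141, -0.0, -0.619]
wrist_force: [1.4, -0.0, -5.0]
finger_gap: 63.6
finger_force: 45.0
clock: 24.87
eef_pos: [434.0, -272.7, 92.7]
eef_rot: [-3.141, 0.0, -0.616]
wrist_force: [0.2, -0.4, -4.7]
finger_gap: 63.2
finger_force: 45.0
[ 434.05998137 -272.6064017    92.64808811] [-3.14144153e+00  1.00417712e-04 -6.15939646e-01]
```

View pics/w7b.png

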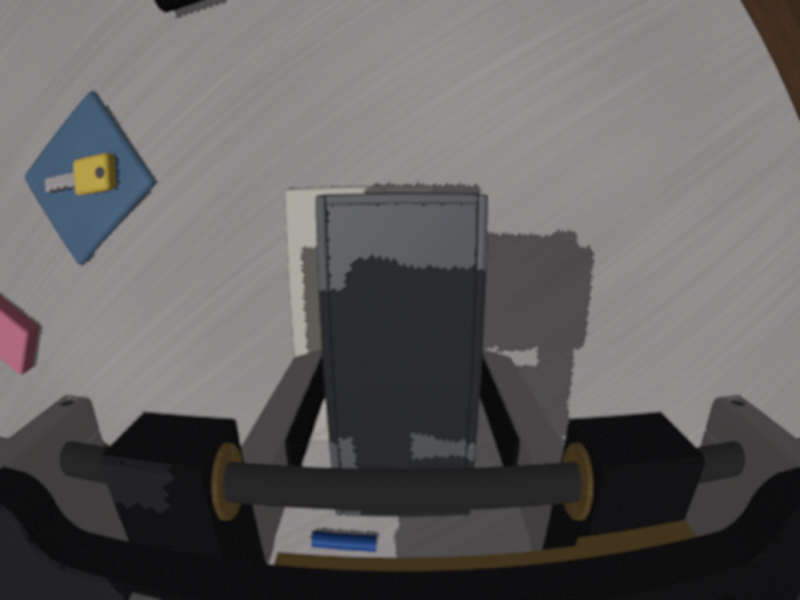

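I overshot slightly. The tray is square in the grip, with its far edge at (317,196)-(487,195). The slab's far edge is at (288,190)-(480,187) and its left edge runs down to (296,355).

Run:
```python
from h import *
W=lambda u,v,z: wworld('w7',(u+.5)*.7-.5,(v+.5)*.7-.5,z)
a,b,l=W(288,190,8),W(480,187,8),W(296,355,8)
print('slab',a,b,l,'farlen',np.linalg.norm(b-a))
for e in (b-a,l-a): print(np.degrees(np.arctan2(e[1],e[0]))%180)
u=(l-a)/np.linalg.norm(l-a); w=np.array([u[1],-u[0],0]); w=w if w@(b-a)>0 else -w
print('slab ctr (corner a)',a+u*82+w*43, 'by far edge',(a+b)/2+u*82)
a,b=W(317,196,102),W(487,195,102); print('tray far',a,b,np.linalg.norm(b-a),np.degrees(np.arctan2(*(b-a)[1::-1]))%180)
d=(b-a)/np.linalg.norm(b-a); n=np.array([d[1],-d[0],0]); n=n if n[0]<0 else -n
print('tray ctr',(a+b)/2+n*73)
s=lambda x,y,z: world('scene0',130+(x+.5)/3.1-.5,140+(y+.5)/3.1-.5,z)
q=np.load('pics/side0.npz')['p']; 
m=cv2.inRange(cv2.cvtColor(q,cv2.COLOR_RGB2HSV),(15,25,140),(40,90,255)); m[:145]=0;m[190:]=0;m[:,:325]=0;m[:,410:]=0
v,x=np.nonzero(m); print('slab side',len(x),world('side0',x.mean(),v.mean(),8))
```

```text
slab [ 531.4 -261.2    8. ] [ 468.6 -351.4    8. ] [ 449.4 -202.5    8. ] farlen 109.90850740502299
55.153183463704565
144.40287992207632
slab ctr (corner a) [ 439.69380808 -248.43385869    8.        ] by far edge [ 433.32333837 -258.56926783    8.        ]
tray far [ 510.6 -288.5  102. ] [ 474.7 -339.7  102. ] 62.531991812191634 54.96294186009801
tray ctr [ 432.87899492 -272.1902523   102.        ]
slab side 532 [ 433.1 -236.5    8. ]
```

```bash
python3 -m handwheel '0.1 0.3 -0.2 0 0.6;0.11 0.285 -0.3 0 0.6;0 0 -0.4 0 0.6;0 0 -0.4 0 0.6;0 0 -0.3 0 0.6;0 0 -0.2 0 0.6;0 0 -0.1 0 0.6;0 0 -0.04 0 0.6;0 0 0 0 0.6;0 0 0 0 0.6'; python3 -m handwheel '0 0 -0.02 0 0.6;0 0 0 0 0.6;0 0 0 0 0.6'
```

```text
clock: 25.75
eef_pos: [442.5, -250.1, 15.6]
eef_rot: [-3.142, -0.001, -0.617]
wrist_force: [-0.4, -1.1, -3.9]
finger_gap: 63.5
finger_force: 45.0
clock: 26.0
eef_pos: [442.2, -250.1, 14.5]
eef_rot: [-3.142, -0.0, -0.617]
wrist_force: [0.1, 0.1, -4.4]
finger_gap: 63.7
finger_force: 45.0
```

```bash
python3 -m handwheel '0 0 -0.02 0 0.6;0 0 -0.01 0 0.6;0 0 0 0 0.6;0 0 0 0 0.6'; python3 -m handwheel '0 0 -0.015 0 0.6;0 0 0 0 0.6;0 0 0 0 0.6'
```

```text
clock: 26.33
eef_pos: [442.1, -250.0, 13.0]
eef_rot: [-3.142, 0.0, -0.617]
wrist_force: [0.3, 0.5, -3.8]
finger_gap: 63.2
finger_force: 45.0
clock: 26.58
eef_pos: [442.2, -250.1, 12.8]
eef_rot: [-3.142, -0.0, -0.617]
wrist_force: [-3.6, 0.9, 3.7]
finger_gap: 63.8
finger_force: 45.0
```

Contact. I'll release, rise, step aside and verify.

```bash
python3 -m handwheel '0 0 -0.01 0 0.6;0 0 0 0 0.3;0 0 0 0 0.2;0 0 0 0 0.1;0 0 0 0 0;0 0 0 0 0;0 0 0.2 0 0;0 0 0.6 0 0;0 0 0.8 0 0;0 0 0.8 0 0;0 0 0.8 0 0;0 0 0.6 0 0'
python3 -m handwheel '0 0.2 0.4 0 0;-0.1 0.4 0 0 0;-0.1 0.6 0 0 0;-0.1 0.6 0 0 0;-0.1 0.6 0 0 0;-0.1 0.6 0 0 0;-0.1 0.4 0 0 0;0 0.2 0 0 0;0 0 0 0 0;0 0 0 0 0'
python3 - <<'E'
from h import *
snap('scene','s8'); snap('side','s8b'); 
p=cv2.imread('pics/s8.png')[140:330,130:370]; q=cv2.imread('pics/s8b.png')[140:350,180:420]
cv2.imwrite('pics/s8c.png',cv2.resize(p,None,fx=3.1,fy=3.1,interpolation=2))
E
```

```text
clock: 27.58
eef_pos: [442.4, -250.2, 167.4]
eef_rot: [-3.142, -0.003, -0.617]
wrist_force: [0.0, 0.3, 0.3]
finger_gap: 94.0
finger_force: 0.0
clock: 28.42
eef_pos: [418.4, -106.3, 180.4]
eef_rot: [-3.141, -0.001, -0.616]
wrist_force: [-0.0, 0.1, 1.3]
finger_gap: 94.0
finger_force: 0.0
```

View pics/s8c.png

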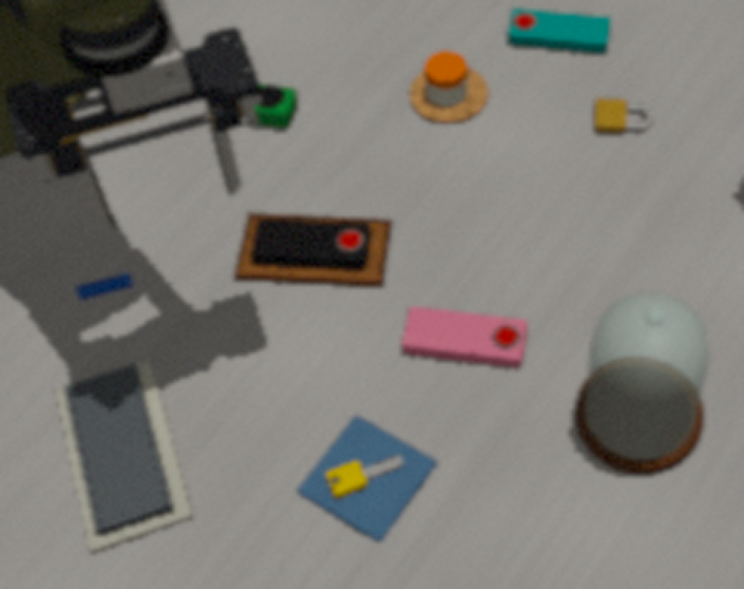

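Everything is on its place and the dome and look-alikes have not moved. I'll check the tray's centring in numbers, using its corners at (97,536), (174,514), (70,388) and (141,366).

Run:
```python
from h import *
f=lambda x,y,z: world('s8',130+(x+.5)/3.1-.5,140+(y+.5)/3.1-.5,z)
t=np.array([f(*p,22) for p in [(97,536),(174,514),(141,366),(70,388)]]);s=np.array([f(*p,8) for p in [(60,395),(150,362),(190,515),(93,550)]])
L=lambda a:np.linalg.norm(a)
print(t.mean(0),L(t[1]-t[0]),L(t[3]-t[0]),s.mean(0))
print('cap top',f(446,69,46),'key',(f(404,460,12)+f(330,484,14))/2, 'cap r', f(425,69,46),f(467,69,46))
d=cv2.absdiff(cv2.imread('pics/scene0.png'),cv2.imread('pics/s8.png'))[230:295,312:362]; print('dome diff',d.mean(),d.max())
```

```text
[ 446.925 -251.425   22.   ] 62.9384620085366 147.2200054340442 [ 443.8   -249.425    8.   ]
cap top [439.1 248.3  46. ] key [ 633.  -150.5   13. ] cap r [421.  236.6  46. ] [457.3 260.1  46. ]
dome diff 7.850358974358975 101
```

```bash
python3 -c "
from cell import *
print(sign_off())"
```

```text
the job is handed in; nothing more can be done
None
```

The job is handed in at about 28 s: key on the saucer, container upright on the coaster, remote button side up in the rest and tray on the slab, in that order, each within about 4 mm of centre by camera, nothing held and the dome showing no shift.

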